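# Press a sample carrier in its nest, then hold it flush on the tilted stage

## Robot

A 7-joint arm with a two-finger parallel gripper is mounted at the origin on the work surface. World frame = base frame: x ahead of the robot, y to its left, z up, the work surface at z = 0. Lengths are in m, angles in rad, forces in N, time in s.
With the tool pointing down it reaches from about 0.4 to 0.875 m from the base axis. Payload 6.5 kg.
Tool frame: the origin (TCP) lies between the finger pads; the fingertips stand 11 mm ahead of it and the grasp point (between the pads) lies 8 mm behind it; x points along the fingers, z is the direction in which the jaws open and shut, and the axes are right-handed (so a half turn about x gives the same grasp; the last joint's range is limited). The gripper opens to 88 mm and grips with 3 to 60 N. Pads are 18 mm wide; open, the fingers measure 123 mm over their backs; the gripper's body (75 mm by 187 mm) begins 45 mm behind the grasp point.
Start: joints at [-1.218, 0.536, -0.004, 1.538, 0.003, 1.067, -0.071], TCP at [0.264, 0.594, 0.25] pointing down, gripper open.
Joint ranges: [-2.7, 2.7], [-0.37, 2.16], [-1.27, 1.26], [0.24, 2.4], [-1.31, 4.45], [0.19, 1.91], [-2.76, 2.76]. Speed limits (rad/s): [2.39, 2.39, 3.14, 3.14, 3.14, 3.14, 3.14].

## Interface

Orientations are given as a rotation vector (axis times angle).
In Python, from rig import robot, cams gives the robot as it stands. The module is installed in compiled form; this text tells all that it offers.
- The arm moves only by the shell command python3 -m creep 'ROWS' [FORCE]. ROWS is JSON, a list of rows, each an object of numbers: "gripper": the closure, from 0 (fully open) to 1 (shut); "dx", "dy", "dz": the shift along the tool's x, y, z in cm; "rx", "ry", "rz": the turn, a rotation vector about the tool's x, y, z in rad. In form: [{"gripper": .., "dx": .., "dy": .., "dz": .., "rx": .., "ry": .., "rz": ..}, ...]. A call has 1 to 20 rows; each row shifts and turns the commanded pose from where the row before left it, along the tool's axes as they then stand; what a row does not reach is not made up. A row lasts 1/10 s, in which the tool goes at most 50 mm and 8.59 degrees, less where a joint would pass 70% of its speed; a pose out of reach is approached as far as the arm can. A call is refused whole if a number of a shift passes 5 or a number of a turn 0.15, either way. A call with a gripper value outside its range is refused whole. The fingers move at their own pace and stop on an object; FORCE is the grip in N (left out, the last holds). Time passes only in rows, so rows that do not move let the fingers close. It gives the time, the measured TCP pose, the force and the opening at its end, in the units of the state.
- robot.state(): the state, without advancing time (a new reading comes with each control period).
- cams.grab_frame(name): name is "scene" or "top"; returns the picture (400x640x3 uint8, blue, green, red); there is no depth.
- cams.camera_info(name): a dict with "fx", "fy", "cx", "cy" (pixels), "world_from_camera" (4x4, takes a point from camera to world coordinates). Camera axes: x right, y up, looking along -z (the intrinsics and any distortion apply to the point x, -y, -z); pixel columns grow to the right and rows downward; lengths in m; the calibration is good to about 2 mm. A picture is of the moment at which its call begins. camera_info takes no time and is no camera call.
- robot.hand_in(): hands the job in, once; it reports no verdict.
The state is a dict: "t": time; "joint_positions": joint angles; "qd": joint speeds; "joint_efforts": joint torques, N m; "ee_pos": TCP position; "tool_rot": TCP orientation; "ft_force": force on the tool from outside, world axes, zero at the start; "wrist_torque": the same for the moment, N m; "gripper_width": opening from 0.0 (shut) to 1.0 (fully open).
Only numpy, scipy, OpenCV 4.12 (cv2) and the standard library are available. Lean on these libraries where they do the work, as an engineer would, in place of code of your own. Each camera call takes 0.05 s, during which the arm holds its last target. There are 200 camera calls.

## Task

Swing the nest's toggle clamp over centre so that its foot comes down on the sample carrier, leave it clamped for at least one second, then swing the clamp fully back. Take the carrier by its fin, tilt it to match the sloping face of the tilting stage and hold its underside flush on that face, centred and with its long side along the face's long side (either way round), pressing gently so that the sprung face gives a few millimetres. Finish while still gripping the carrier and holding it pressed there - do not let go - and leave the other things on the bench where they are.

Things in the scene. Friction and masses are not known exactly. Their poses are not given: they have to be found in the camera images.
- nest: Pressing nest, fixed to the bench: grey base 74 mm (its x) by 190 mm (its y, from y = -65 to +125) by 15 mm thick. Origin: on the bench surface, below the middle of the carrier's seat; z up. The seat is its top face at 15 mm height with low steel locators (4 mm tall) around the carrier. The toggle clamp stands at its +y end.
- clamp_hinge (a point): Hinge of the toggle clamp, 97 mm along the nest's +y from the nest's origin and 50 mm above the bench; axes as the nest's; the hinge line is parallel to the nest's x. Steel cheeks 61 mm tall, 26 mm along y, 30 mm over their outsides, flank it.
- clamp (a joint): Angle (rad) of the L-shaped steel toggle clamp, arm and handle at right angles. 0: clamped, arm level towards the nest's -y with its foot on the carrier's end, handle straight up. 1.75: fully back against its stop (as at the start), arm up, handle out to +y. Swings freely, 0.26 kg; balances near 0.8 rad and falls to the nearer end by itself. Closed fingers can push it.
- clamp_arm (a point): End of the clamp's arm, a 14 mm square bar, on its centre line 60 mm from the hinge. The foot, 53 mm from the hinge, reaches 28.5 mm to the carrier's side of it. Fully back, the arm stands up leaning 10 degrees to the nest's +y, foot towards -y; push its back towards -y to clamp.
- clamp_handle (a point): End of the clamp's handle, 86 mm from the hinge; black sleeve 20 mm wide (nest's x) and 14 mm thick. Upright when clamped: push it towards the nest's +y to open. Lies out to +y, 10 degrees below level, when fully back.
- carrier: Sample carrier, loose, about 0.1 kg, lying in the nest: aluminium plate 46 mm (x) by 100 mm (y) by 6 mm with two small glass windows, and in the middle an upright fin to grip, 10 mm thick (x), 34 mm long (y), its top 42 mm above the plate's underside. Origin: centre of the flat underside; z up through the fin. The same either way round.
- stage_plate: Sloping steel face plate of the tilting stage, 74 mm (x, down the slope) by 122 mm (y, level). Origin: centre of its upper face, about 85 mm above the bench; z is its outward normal, up and leaning to its +x, roughly away from the robot. Slope 11 to 30 degrees, locked. Sprung along its normal: gives from about 2 N, 1 mm per 0.7 N more, to a stop at 8 mm; this pose follows it.
- stage: White base of the tilting stage, fixed: 110 mm (x) by 150 mm (y) by 14 mm with a cheek 80 mm tall and a black knob at each y end. Origin: centre of its underside.
- petri: Bystander: clear petri dish, 90 mm across, 16 mm tall; origin at the centre of its underside.
- pen: Bystander: white marker pen, 137 mm long, 12 mm thick, lying; origin at its underside in the middle, x along it.
- vial_a: Bystander: small clear vial with cap, 28 mm across, 50 mm tall; origin at the centre of its underside.
- vial_b: Bystander: a second vial of the same kind.
- jar: Bystander: amber jar, 60 mm across, 75 mm tall; origin at the centre of its underside.
- slide_box: Bystander: pale wooden slide box, 85 by 100 by 35 mm; origin at the centre of its underside.
- spatula: Bystander: steel lab spatula, 170 mm long, lying; origin at its underside.

How it is judged:
By the outcome, as a careful person would: the job done as asked, in the order asked, and still so for the second after the job is handed in, while the arm keeps its last pose, push and grip.
It also fails if it takes over 69 s, if anything falls off the work surface, if the arm or the gripper's body presses on something with over 40 N, if the wrist force passes 120 N, or if a joint passes its speed limit or range.

## Working session

There is one attempt and no reset: what is moved stays moved. The work goes in short steps, Python scripts to look and compute and a shell command to move; the robot and the scene stay as the last step left them, time stands still between calls to the robot, and variables do not carry over. Pictures are saved under pics/ and viewed, about 8 in all and at most 12, crops included, and the job is handed in when it is done.

```bash
mkdir -p pics; python3 - <<'E'
from rig import robot,cams
import cv2
for n in("scene","top"):
    i=cams.camera_info(n);print(n,{k:(v if not hasattr(v,'tolist') else v.tolist()) for k,v in i.items()})
    cv2.imwrite(f"pics/{n}0.png",cams.grab_frame(n))
print(robot.state())
E
```

```text
scene {'fx': 434.6543879435636, 'fy': 434.6543879435636, 'cx': 320.69327275072635, 'cy': 198.50510366143652, 'world_from_camera': [[-0.861838867346638, -0.3117677585823819, 0.40004328695677666, 1.010054885163244], [0.5070820761150902, -0.5140020317451938, 0.6918595807276376, 0.6870154619585768], [-0.01007644845539339, 0.7991262579031743, 0.6010787711408508, 0.7693895287853472], [0.0, 0.0, 0.0, 1.0]]}
top {'fx': 435.8260901788858, 'fy': 435.8260901788858, 'cx': 319.9402798640678, 'cy': 202.46659999903716, 'world_from_camera': [[-0.020071265070627353, 0.9826232754112408, -0.18452274368908847, 0.3827577002142652], [-0.999345342490737, -0.01416108740314805, 0.03329189158986893, -0.06270664954268954], [0.03010034485742308, 0.1850701548701055, 0.9822642246441734, 1.0852706730160475], [0.0, 0.0, 0.0, 1.0]]}
{'t': 0.1, 'joint_positions': array([-1.21821525,  0.53706716, -0.00445616,  1.53876683,  0.00260047,
        1.06727638, -0.071208  ]), 'qd': array([ 0.00023149, -0.00140023, -0.00017921, -0.00213403, -0.00144475,
       -0.00046936,  0.00097362]), 'joint_efforts': array([ 1.99542359e-03, -5.72074306e+01,  9.93585102e-01, -2.52227747e+01,
       -5.61442052e-02,  1.34950108e-02,  8.09705830e-05]), 'ee_pos': array([0.26410648, 0.59334775, 0.24894448]), 'tool_rot': array([-0.89639759,  1.37990763,  0.89490382]), 'ft_force': array([-0.62882647,  0.27912606,  0.35831454]), 'wrist_torque': array([-0.0285011 , -0.0121896 , -0.02512266]), 'gripper_width': 0.9998118031851371}
```

View pics/top0.png

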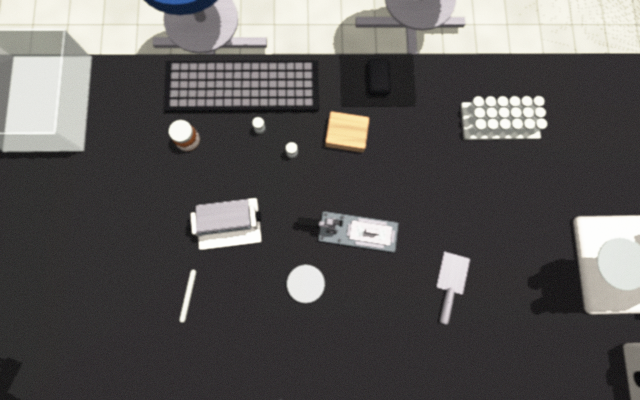

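View pics/scene0.png

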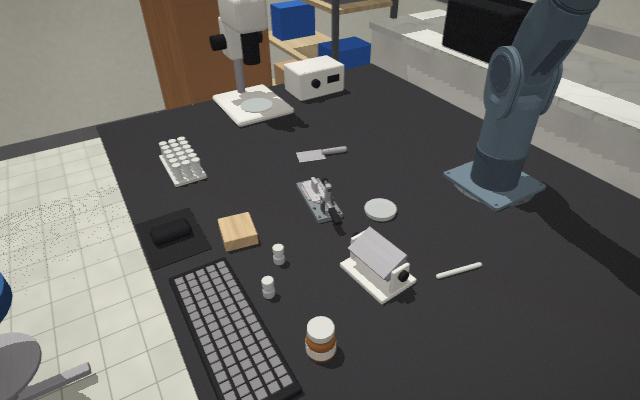

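Top view: nest about (358,231) with the clamp at its left end (325,225), and stage about (227,222). Scene view: nest about (320,198), stage about (378,262). I'll crop and enlarge these.

```bash
cat > h.py <<'E'
import numpy as np, cv2
from rig import robot,cams
def ray(n,px):
    i=cams.camera_info(n);T=np.array(i["world_from_camera"])
    d=T[:3,:3]@np.array([(px[0]-i["cx"])/i["fx"],-(px[1]-i["cy"])/i["fy"],-1]);return T[:3,3],d
def on(n,px,z):
    o,d=ray(n,px);return o+d*(z-o[2])/d[2]
def proj(n,p):
    i=cams.camera_info(n);T=np.array(i["world_from_camera"]);q=T[:3,:3].T@(np.asarray(p)-T[:3,3])
    return np.array([i["cx"]-i["fx"]*q[0]/q[2],i["cy"]+i["fy"]*q[1]/q[2]])
def tri(a,b):
    (o,d),(p,e)=ray("top",a),ray("scene",b)
    s=np.linalg.lstsq(np.c_[d,-e],p-o,rcond=None)[0];A,B=o+d*s[0],p+e*s[1]
    return (A+B)/2,np.linalg.norm(A-B)
def crop(im,x,y,w,h,k): return cv2.resize(im[y:y+h,x:x+w],None,fx=k,fy=k,interpolation=cv2.INTER_CUBIC)
E
python3 - <<'E'
from h import *
t=cv2.imread("pics/top0.png");s=cv2.imread("pics/scene0.png")
a=np.vstack([np.hstack([crop(t,290,200,120,60,3.3),crop(t,180,190,90,60,4.4)]),np.hstack([crop(s,290,170,66,60,6),crop(s,335,222,85,80,4.5)][i] if 0 else x for i,x in enumerate([cv2.resize(crop(s,290,165,66,60,6),(396,360)),cv2.resize(crop(s,335,222,88,80,4.5),(396,360))]))])
E
python3 - <<'E'
import sys;sys.path.insert(0,'.')
from h import *
t=cv2.imread("pics/top0.png");s=cv2.imread("pics/scene0.png")
g=lambda im,x,y,w,h,W,H:cv2.resize(im[y:y+h,x:x+w],(W,H),interpolation=cv2.INTER_CUBIC)
a=np.vstack([np.hstack([g(t,300,205,100,50,400,200),g(t,180,190,100,50+10,400,240)[:200+40][20:220]]),np.hstack([g(s,290,170,66,60,396,360),g(s,335,222,88,80,404,360)])])
cv2.imwrite("pics/c1.png",a)
E
```

```text
Traceback (most recent call last):
ValueError: all the input array dimensions except for the concatenation axis must match exactly, but along dimension 0, the array at index 0 has size 198 and the array at index 1 has size 264
```

View pics/c1.png

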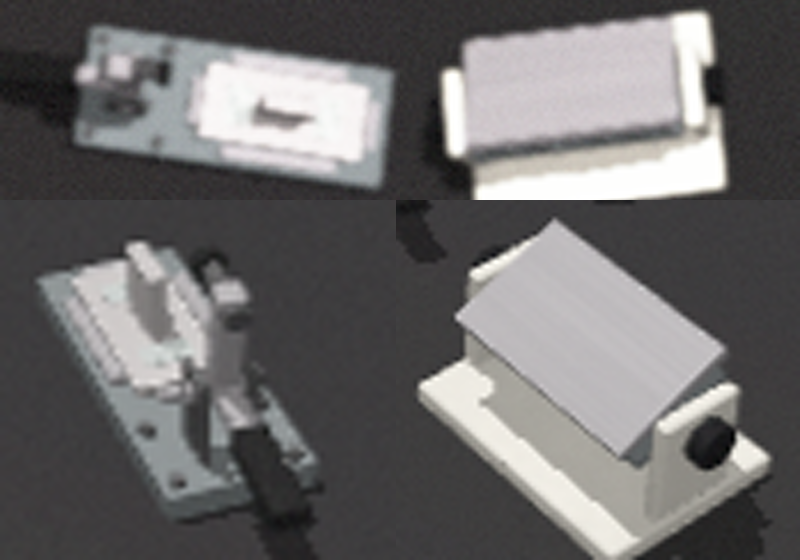

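The crop shows the nest base corners (TL 92,27; TR 392,70; BR 380,188; BL 76,145) and the stage face corners in both views. Next I'll triangulate them and fit rectangles of the known size.

```bash
cat >> h.py <<'E'
def kabsch(M,P):
    M,P=np.array(M),np.array(P);m,p=M.mean(0),P.mean(0)
    U,_,V=np.linalg.svd((P-p).T@(M-m));R=U@np.diag([1,1,np.linalg.det(U@V)])@V
    return R,p-R@m,np.linalg.norm(P-(M@R.T+p-R@m),axis=1)
E
python3 - <<'E'
from h import *
np.set_printoptions(precision=4,suppress=True)
un=lambda X,Y,k,l,ox,oy:((X+.5)/k-.5+ox,(Y+.5)/l-.5+oy)
N=[on("top",un(X,Y,4,4,300,205),.015) for X,Y in[(92,27),(392,70),(380,188),(76,145)]]
M=[[.037,.125,.015],[.037,-.065,.015],[-.037,-.065,.015],[-.037,.125,.015]]
# nest x,y on same-handed plane
R,t,e=kabsch(M,N);print("nest",t,R,e,np.degrees(np.arctan2(R[1,0],R[0,0])))
N2=[on("scene",un(X,Y,6,6,290,170),.015) for X,Y in[(37,280-200),(165,520-200)]];print(N2,"expect +x-y corner",N[1],"+x+y",N[0])
T=[(63,42),(272,16),(284,128),(66,150)];S=[(224,257),(60,118),(159,20),(329,152)]
P=[]
for a,b in zip(T,S):
    p,g=tri(un(*a,4,4,180,195),un(*b,404/88,4.5,335,222));P.append(p);print(p,g)
M=[[.037,.061,0],[.037,-.061,0],[-.037,-.061,0],[-.037,.061,0]]
R,t,e=kabsch(M,P);print("plate",t,"\n",R,e,"slope",np.degrees(np.arccos(R[2,2])),"yaw",np.degrees(np.arctan2(R[1,1],R[0,1]))-90)
P=np.array(P);print(np.linalg.norm(P-np.roll(P,1,0),axis=1))
for n,m in(("top",T),("scene",S)): print([proj(n,R@q+t) for q in M])
E
```

```text
nest [ 0.5048 -0.2224 -0.    ] [[ 0.9876  0.1573  0.    ]
 [-0.1573  0.9876  0.    ]
 [ 0.      0.      1.    ]] [0.0005 0.0007 0.0004 0.0007] -9.050063075783015
[array([ 0.5328, -0.2884,  0.015 ]), array([ 0.5716, -0.0923,  0.015 ])] expect +x-y corner [ 0.5312 -0.2917  0.015 ] +x+y [ 0.5611 -0.1052  0.015 ]
[0.5723 0.1963 0.0665] 0.0007021148574647115
[0.5855 0.0747 0.0657] 0.0013162306220712624
[0.5158 0.0628 0.0928] 0.0010480273806110182
[0.5048 0.1859 0.0935] 0.00022758496560452887
plate [0.5446 0.1299 0.0796] 
 [[ 0.9252 -0.1125  0.3624]
 [ 0.1091  0.9936  0.03  ]
 [-0.3635  0.0118  0.9315]] [0.0018 0.0014 0.0029 0.0014] slope 21.325559021239048 yaw 6.461530961552796
[0.0734 0.1224 0.0758 0.1236]
[array([196.1809, 205.1042]), array([248.0273, 198.7905]), array([249.7129, 225.8603]), array([195.8446, 232.6406])]
[array([383.204 , 278.0402]), array([347.03  , 247.5492]), array([369.5645, 227.0054]), array([406.9715, 255.2555])]
```

```bash
cat >> h.py <<'E'
from scipy.spatial.transform import Rotation as Ro
np.set_printoptions(precision=4,suppress=True)
NY=-9.05;NP=np.array([.5048,-.2224,0])
def frame(x,z): # tool R from x (fingers) and z (jaws)
    x=x/np.linalg.norm(x);z=z-x*(x@z);z/=np.linalg.norm(z);return np.c_[x,np.cross(z,x),z]
NR=Ro.from_euler('z',NY,degrees=True).as_matrix()
def nest(p): return NP+NR@np.array(p)
def go(p=None,R=None):
    s=robot.state();C=Ro.from_rotvec(s["tool_rot"]).as_matrix();p=s["ee_pos"] if p is None else p
    print("t",s["t"],"ee",s["ee_pos"],"F",s["ft_force"],"w",s["gripper_width"],"q",s["joint_positions"])
    print("shift cm (tool now)",100*C.T@(p-s["ee_pos"]))
    if R is not None: print("turn",Ro.from_matrix(C.T@R).as_rotvec(),"then shift",100*R.T@(p-s["ee_pos"]))
E
python3 - <<'E'
from h import *
print(Ro.from_rotvec(robot.state()["tool_rot"]).as_matrix())
for s in(1,-1): go(nest([0,.14,.15]),frame(np.array([0,0,-1.]),s*NR[:,0]))
E
```

```text
[[-0.0005 -0.9136  0.4066]
 [-0.0014  0.4066  0.9136]
 [-1.     -0.0001 -0.0015]]
t 0.1 ee [0.2641 0.5933 0.2489] F [-0.6288  0.2791  0.3583] w 0.9998118031851371 q [-1.2182  0.5371 -0.0045  1.5388  0.0026  1.0673 -0.0712]
shift cm (tool now) [  9.977  -51.5461 -51.2004]
turn [ 1.31   -0.0012  0.0011] then shift [  9.8944 -62.7733  36.6011]
t 0.1 ee [0.2641 0.5933 0.2489] F [-0.6288  0.2791  0.3583] w 0.9998118031851371 q [-1.2182  0.5371 -0.0045  1.5388  0.0026  1.0673 -0.0712]
shift cm (tool now) [  9.977  -51.5461 -51.2004]
turn [-1.8315 -0.0012 -0.0013] then shift [  9.8944  62.7733 -36.6011]
```

```bash
A='{"gripper":1,"dy":-2.86,"dz":-2.84}'; echo; python3 -m creep '[{"gripper":1,"dy":-2.86,"dz":-2.84},{"gripper":1,"dy":-2.86,"dz":-2.84},{"gripper":1,"dy":-2.86,"dz":-2.84},{"gripper":1,"dy":-2.86,"dz":-2.84},{"gripper":1,"dy":-2.86,"dz":-2.84},{"gripper":1,"dy":-2.86,"dz":-2.84},{"gripper":1,"dy":-2.86,"dz":-2.84},{"gripper":1,"dy":-2.86,"dz":-2.84},{"gripper":1,"dy":-2.86,"dz":-2.84},{"gripper":1,"dy":-2.86,"dz":-2.84},{"gripper":1,"dy":-2.86,"dz":-2.84},{"gripper":1,"dy":-2.86,"dz":-2.84},{"gripper":1,"dy":-2.86,"dz":-2.84},{"gripper":1,"dy":-2.86,"dz":-2.84},{"gripper":1,"dy":-2.86,"dz":-2.84},{"gripper":1,"dy":-2.86,"dz":-2.84},{"gripper":1,"dy":-2.86,"dz":-2.84},{"gripper":1,"dy":-2.86,"dz":-2.84}]' 20
python3 -m creep '[{"gripper":1,"rx":0.13},{"gripper":1,"rx":0.13},{"gripper":1,"rx":0.13},{"gripper":1,"rx":0.13},{"gripper":1,"rx":0.13},{"gripper":1,"rx":0.13},{"gripper":1,"rx":0.13},{"gripper":1,"rx":0.13},{"gripper":1,"rx":0.13},{"gripper":1,"rx":0.14},{"gripper":1}]'
python3 -c "
from h import *
go(nest([0,.14,.15]),frame(np.array([0,0,-1.]),NR[:,0]))"
```

```text
t 0.1 ee [0.2641 0.5933 0.2489] F [-0.6288  0.2791  0.3583] w 0.9998118031851371 q [-1.2182  0.5371 -0.0045  1.5388  0.0026  1.0673 -0.0712]
shift cm (tool now) [  9.977  -51.5461 -51.2004]
turn [ 1.31   -0.0012  0.0011] then shift [  9.8944 -62.7733  36.6011]validation failed for argument at $[0]...
validation failed for argument at $[0]...
```

```bash
python3 -m creep '[{"gripper":1,"dx":0,"dy":-2.86,"dz":-2.84,"rx":0,"ry":0,"rz":0}]' 20
```

```text
t: 0.2
ee_pos: [0.275, 0.5597, 0.2489]
tool_rot: [-0.898, 1.377, 0.903]
ft_force: [0.5, -0.5, -0.3]
gripper_width: 0.93
```

```bash
python3 -m creep '[{"gripper":1,"dx":0,"dy":-3.48,"dz":-3.46,"rx":0,"ry":0,"rz":0},{"gripper":1,"dx":0,"dy":-3.48,"dz":-3.46,"rx":0,"ry":0,"rz":0},{"gripper":1,"dx":0,"dy":-3.48,"dz":-3.46,"rx":0,"ry":0,"rz":0},{"gripper":1,"dx":0,"dy":-3.48,"dz":-3.46,"rx":0,"ry":0,"rz":0},{"gripper":1,"dx":0,"dy":-3.48,"dz":-3.46,"rx":0,"ry":0,"rz":0},{"gripper":1,"dx":0,"dy":-3.48,"dz":-3.46,"rx":0,"ry":0,"rz":0},{"gripper":1,"dx":0,"dy":-3.48,"dz":-3.46,"rx":0,"ry":0,"rz":0},{"gripper":1,"dx":0,"dy":-3.48,"dz":-3.46,"rx":0,"ry":0,"rz":0},{"gripper":1,"dx":0,"dy":-3.48,"dz":-3.46,"rx":0,"ry":0,"rz":0},{"gripper":1,"dx":0,"dy":-3.48,"dz":-3.46,"rx":0,"ry":0,"rz":0},{"gripper":1,"dx":0,"dy":-3.48,"dz":-3.46,"rx":0,"ry":0,"rz":0},{"gripper":1,"dx":0,"dy":-3.48,"dz":-3.46,"rx":0,"ry":0,"rz":0},{"gripper":1,"dx":0,"dy":-3.48,"dz":-3.46,"rx":0,"ry":0,"rz":0},{"gripper":1,"dx":0,"dy":-3.48,"dz":-3.46,"rx":0,"ry":0,"rz":0}]' 20
python3 -m creep '[{"gripper":1,"dx":0,"dy":0,"dz":0,"rx":0.13,"ry":0,"rz":0},{"gripper":1,"dx":0,"dy":0,"dz":0,"rx":0.13,"ry":0,"rz":0},{"gripper":1,"dx":0,"dy":0,"dz":0,"rx":0.13,"ry":0,"rz":0},{"gripper":1,"dx":0,"dy":0,"dz":0,"rx":0.13,"ry":0,"rz":0},{"gripper":1,"dx":0,"dy":0,"dz":0,"rx":0.13,"ry":0,"rz":0},{"gripper":1,"dx":0,"dy":0,"dz":0,"rx":0.13,"ry":0,"rz":0},{"gripper":1,"dx":0,"dy":0,"dz":0,"rx":0.13,"ry":0,"rz":0},{"gripper":1,"dx":0,"dy":0,"dz":0,"rx":0.13,"ry":0,"rz":0},{"gripper":1,"dx":0,"dy":0,"dz":0,"rx":0.13,"ry":0,"rz":0},{"gripper":1,"dx":0,"dy":0,"dz":0,"rx":0.14,"ry":0,"rz":0},{"gripper":1,"dx":0,"dy":0,"dz":0,"rx":0,"ry":0,"rz":0}]'
python3 -c "
from h import *
go(nest([0,.14,.15]),frame(np.array([0,0,-1.]),NR[:,0]))"
```

```text
t: 1.6
ee_pos: [0.5272, -0.0863, 0.2496]
tool_rot: [-0.895, 1.379, 0.896]
ft_force: [1.2, 0.3, 1.1]
gripper_width: 0.004
t: 2.7
ee_pos: [0.5268, -0.0842, 0.2494]
tool_rot: [0.125, 1.568, -0.125]
ft_force: [0.2, -0.1, 0.3]
gripper_width: 0.005
t 2.7 ee [ 0.5268 -0.0842  0.2494] F [ 0.1507 -0.0613  0.2996] w 0.0052258716570063425 q [-0.393   0.38    0.5937  1.8741 -0.2549  0.9639  0.1556]
shift cm (tool now) [9.9415 0.0135 0.0057]
turn [-0.001  -0.0007  0.0004] then shift [ 9.9415  0.0096 -0.0009]
```

```bash
python3 -m creep '[{"gripper":1,"dx":3.7,"dy":0,"dz":0,"rx":0,"ry":0,"rz":0},{"gripper":1,"dx":3.7,"dy":0,"dz":0,"rx":0,"ry":0,"rz":0},{"gripper":1,"dx":3.7,"dy":0,"dz":0,"rx":0,"ry":0,"rz":0},{"gripper":1,"dx":3.7,"dy":0,"dz":0,"rx":0,"ry":0,"rz":0},{"gripper":1,"dx":0,"dy":0,"dz":0,"rx":0,"ry":0,"rz":0}]'
python3 -m creep '[{"gripper":1,"dx":0,"dy":-0.5,"dz":0,"rx":0,"ry":0,"rz":0},{"gripper":1,"dx":0,"dy":-0.5,"dz":0,"rx":0,"ry":0,"rz":0},{"gripper":1,"dx":0,"dy":-0.5,"dz":0,"rx":0,"ry":0,"rz":0},{"gripper":1,"dx":0,"dy":-0.5,"dz":0,"rx":0,"ry":0,"rz":0},{"gripper":1,"dx":0,"dy":-0.5,"dz":0,"rx":0,"ry":0,"rz":0},{"gripper":1,"dx":0,"dy":-0.5,"dz":0,"rx":0,"ry":0,"rz":0},{"gripper":1,"dx":0,"dy":-0.5,"dz":0,"rx":0,"ry":0,"rz":0},{"gripper":1,"dx":0,"dy":-0.5,"dz":0,"rx":0,"ry":0,"rz":0}]'
python3 -c "
from h import *
go(nest([0,.06,.101]))
a=crop(cams.grab_frame('scene'),270,140,110,100,4);b=crop(cams.grab_frame('top'),300,190,90,100,4);cv2.imwrite('pics/c2.png',np.hstack([a,b]))"
```

```text
t: 3.2
ee_pos: [0.5236, -0.0837, 0.0979]
tool_rot: [0.121, 1.576, -0.121]
ft_force: [0.6, 0.6, 0.4]
gripper_width: 0.0
t: 4.0
ee_pos: [0.5213, -0.1244, 0.1019]
tool_rot: [0.124, 1.566, -0.124]
ft_force: [3.1, 1.6, -0.5]
gripper_width: 0.004
t 4.0 ee [ 0.5213 -0.1244  0.1019] F [ 3.1488  1.6463 -0.5141] w 0.004097249598986302 q [-0.2035  0.6036  0.4636  1.964  -0.4222  0.6679  0.3679]
shift cm (tool now) [ 0.0929 -3.9403 -0.0837]
```

View pics/c2.png

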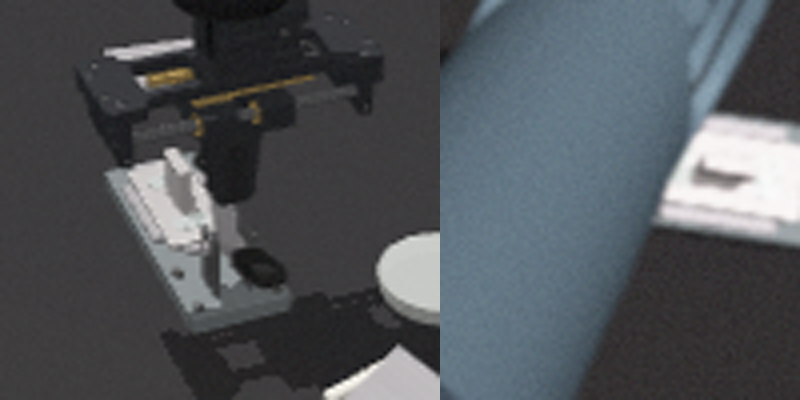

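The finger is behind the arm, centred on it, and the handle is starting to rise. I'll push on with the same motion.

```bash
python3 -m creep '[{"gripper":1,"dx":0,"dy":-0.5,"dz":0,"rx":0,"ry":0,"rz":0},{"gripper":1,"dx":0,"dy":-0.5,"dz":0,"rx":0,"ry":0,"rz":0},{"gripper":1,"dx":0,"dy":-0.5,"dz":0,"rx":0,"ry":0,"rz":0},{"gripper":1,"dx":0,"dy":-0.5,"dz":0,"rx":0,"ry":0,"rz":0},{"gripper":1,"dx":0,"dy":-0.5,"dz":0,"rx":0,"ry":0,"rz":0},{"gripper":1,"dx":0,"dy":-0.5,"dz":0,"rx":0,"ry":0,"rz":0},{"gripper":1,"dx":0,"dy":-0.5,"dz":0,"rx":0,"ry":0,"rz":0},{"gripper":1,"dx":0,"dy":-0.5,"dz":0,"rx":0,"ry":0,"rz":0},{"gripper":1,"dx":0,"dy":-0.5,"dz":0,"rx":0,"ry":0,"rz":0},{"gripper":1,"dx":0,"dy":-0.5,"dz":0,"rx":0,"ry":0,"rz":0},{"gripper":1,"dx":0,"dy":-0.3,"dz":0,"rx":0,"ry":0,"rz":0},{"gripper":1,"dx":0,"dy":0,"dz":0,"rx":0,"ry":0,"rz":0},{"gripper":1,"dx":0,"dy":0,"dz":0,"rx":0,"ry":0,"rz":0},{"gripper":1,"dx":0,"dy":0,"dz":0,"rx":0,"ry":0,"rz":0}]'
python3 -c "
from h import *
go(nest([0,.06,.101]))
a=crop(cams.grab_frame('scene'),270,140,110,100,4);cv2.imwrite('pics/c3.png',a)"
```

```text
t: 5.5
ee_pos: [0.5125, -0.1759, 0.1017]
tool_rot: [0.124, 1.567, -0.124]
ft_force: [-0.0, -0.5, 0.0]
gripper_width: 0.006
t 5.5 ee [ 0.5125 -0.1759  0.1017] F [-0.0322 -0.5053  0.0388] w 0.006109401446842606 q [-0.1014  0.6117  0.4601  1.9477 -0.4197  0.6767  0.4614]
shift cm (tool now) [ 0.0713  1.2874 -0.0295]
```

View pics/c3.png

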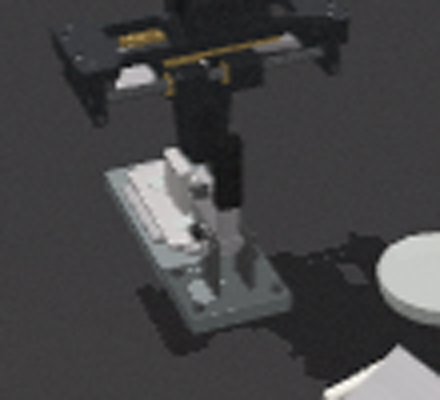

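```bash
python3 -m creep '[{"gripper":1,"dx":0,"dy":0,"dz":0,"rx":0,"ry":0,"rz":0},{"gripper":1,"dx":0,"dy":0,"dz":0,"rx":0,"ry":0,"rz":0},{"gripper":1,"dx":0,"dy":0,"dz":0,"rx":0,"ry":0,"rz":0},{"gripper":1,"dx":0,"dy":0,"dz":0,"rx":0,"ry":0,"rz":0},{"gripper":1,"dx":0,"dy":0,"dz":0,"rx":0,"ry":0,"rz":0},{"gripper":1,"dx":0,"dy":0,"dz":0,"rx":0,"ry":0,"rz":0},{"gripper":1,"dx":0,"dy":0,"dz":0,"rx":0,"ry":0,"rz":0},{"gripper":1,"dx":0,"dy":0,"dz":0,"rx":0,"ry":0,"rz":0},{"gripper":1,"dx":0,"dy":0,"dz":0,"rx":0,"ry":0,"rz":0},{"gripper":1,"dx":0,"dy":0,"dz":0,"rx":0,"ry":0,"rz":0},{"gripper":1,"dx":0,"dy":0,"dz":0,"rx":0,"ry":0,"rz":0},{"gripper":1,"dx":0,"dy":0,"dz":0,"rx":0,"ry":0,"rz":0},{"gripper":1,"dx":0,"dy":0,"dz":0,"rx":0,"ry":0,"rz":0},{"gripper":1,"dx":0,"dy":0,"dz":0,"rx":0,"ry":0,"rz":0},{"gripper":1,"dx":0,"dy":0,"dz":0,"rx":0,"ry":0,"rz":0},{"gripper":1,"dx":0,"dy":0,"dz":0,"rx":0,"ry":0,"rz":0}]'
python3 -m creep '[{"gripper":1,"dx":0,"dy":0.6,"dz":0,"rx":0,"ry":0,"rz":0},{"gripper":1,"dx":0,"dy":0.6,"dz":0,"rx":0,"ry":0,"rz":0},{"gripper":1,"dx":0,"dy":0.6,"dz":0,"rx":0,"ry":0,"rz":0},{"gripper":1,"dx":0,"dy":0.6,"dz":0,"rx":0,"ry":0,"rz":0},{"gripper":1,"dx":0,"dy":0.6,"dz":0,"rx":0,"ry":0,"rz":0},{"gripper":1,"dx":0,"dy":0.6,"dz":0,"rx":0,"ry":0,"rz":0},{"gripper":1,"dx":0,"dy":0.6,"dz":0,"rx":0,"ry":0,"rz":0},{"gripper":1,"dx":0,"dy":0.6,"dz":0,"rx":0,"ry":0,"rz":0},{"gripper":1,"dx":0,"dy":0.6,"dz":0,"rx":0,"ry":0,"rz":0},{"gripper":1,"dx":0,"dy":0.6,"dz":0,"rx":0,"ry":0,"rz":0},{"gripper":1,"dx":0,"dy":0.6,"dz":0,"rx":0,"ry":0,"rz":0},{"gripper":1,"dx":0,"dy":0.6,"dz":0,"rx":0,"ry":0,"rz":0},{"gripper":1,"dx":0,"dy":0.6,"dz":0,"rx":0,"ry":0,"rz":0},{"gripper":1,"dx":0,"dy":0.6,"dz":0,"rx":0,"ry":0,"rz":0},{"gripper":1,"dx":0,"dy":0.6,"dz":0,"rx":0,"ry":0,"rz":0},{"gripper":1,"dx":0,"dy":0.6,"dz":0,"rx":0,"ry":0,"rz":0},{"gripper":1,"dx":0,"dy":0,"dz":0,"rx":0,"ry":0,"rz":0},{"gripper":1,"dx":0,"dy":0,"dz":0,"rx":0,"ry":0,"rz":0}]'
python3 -m creep '[{"gripper":1,"dx":-4,"dy":0,"dz":0,"rx":0,"ry":0,"rz":0},{"gripper":0,"dx":-4,"dy":0,"dz":0,"rx":0,"ry":0,"rz":0},{"gripper":0,"dx":0,"dy":0,"dz":0,"rx":0,"ry":0,"rz":0},{"gripper":0,"dx":0,"dy":0,"dz":0,"rx":0,"ry":0,"rz":0}]'
python3 -c "
from h import *
go(nest([0,.0,.16]),frame(np.array([0,0,-1.]),NR[:,0]))
a=crop(cams.grab_frame('scene'),270,140,110,100,4);cv2.imwrite('pics/c4.png',a)"
```

```text
t: 7.15
ee_pos: [0.5124, -0.1763, 0.1017]
tool_rot: [0.124, 1.567, -0.124]
ft_force: [-0.1, -0.0, -0.3]
gripper_width: 0.003
t: 8.95
ee_pos: [0.5275, -0.0814, 0.1017]
tool_rot: [0.124, 1.567, -0.124]
ft_force: [0.5, -0.5, 0.6]
gripper_width: 0.001
t: 9.35
ee_pos: [0.5279, -0.0817, 0.1823]
tool_rot: [0.125, 1.565, -0.124]
ft_force: [-0.3, 0.8, -0.9]
gripper_width: 0.255
t 9.35 ee [ 0.5279 -0.0817  0.1823] F [-0.2669  0.8362 -0.948 ] w 0.2546143607056116 q [-0.3573  0.4759  0.5525  1.9304 -0.3342  0.8244  0.2168]
shift cm (tool now) [  2.2235 -14.2624  -0.0671]
turn [-0.0004  0.0018 -0.0005] then shift [  2.2303 -14.2613  -0.0685]
```

View pics/c4.png

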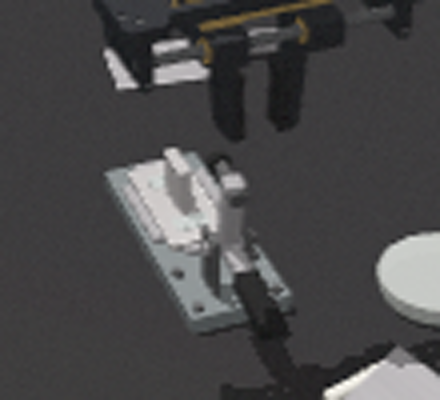

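Clamp is fully back again (arm up at (232,200), handle out at (262,300)). I'll check the fin position against the nest pose and move above it.

```bash
python3 -m creep '[{"gripper":0,"dx":0,"dy":-3.56,"dz":0,"rx":0,"ry":0,"rz":0},{"gripper":0,"dx":0,"dy":-3.56,"dz":0,"rx":0,"ry":0,"rz":0},{"gripper":0,"dx":0,"dy":-3.56,"dz":0,"rx":0,"ry":0,"rz":0},{"gripper":0,"dx":0,"dy":-3.56,"dz":0,"rx":0,"ry":0,"rz":0},{"gripper":0,"dx":0,"dy":0,"dz":0,"rx":0,"ry":0,"rz":0},{"gripper":0,"dx":0,"dy":0,"dz":0,"rx":0,"ry":0,"rz":0}]'
python3 - <<'E'
from h import *
s=cv2.imread("pics/scene0.png")
print("proj fin top ends", [proj("scene",nest([0,y,.057])) for y in(-.017,.017)],"seat corners",[proj("scene",nest([x,y,.021])) for x,y in((.023,-.05),(.023,.05))], "base", [proj("scene",nest([.037,y,.015])) for y in(-.065,.125)])
k=10;a=crop(s,294,168,42,48,k)
for p,c in [(nest([x,y,z]),c) for x,y,z,c in [(.005,-.017,.057,(0,0,255)),(.005,.017,.057,(0,0,255)),(-.005,.017,.057,(0,0,255)),(-.005,-.017,.057,(0,0,255)),(.037,-.065,.015,(0,255,0)),(.037,.125,.015,(0,255,0)),(.023,-.05,.021,(255,0,0)),(.023,.05,.021,(255,0,0))]]:
    u=(proj("scene",p)-[294,168]+.5)*k; cv2.circle(a,tuple(int(v) for v in u),3,c,-1)
t=cv2.imread("pics/top0.png");b=crop(t,340,208,60,48,6.6)
for x,y,z,c in [(.005,-.017,.057,(0,0,255)),(.005,.017,.057,(0,0,255)),(-.005,.017,.057,(0,0,255)),(-.005,-.017,.057,(0,0,255)),(.023,-.05,.021,(255,0,0)),(.023,.05,.021,(255,0,0)),(-.023,-.05,.021,(255,0,0))]:
    u=(proj("top",nest([x,y,z]))-[340,208]+.5)*6.6; cv2.circle(b,tuple(int(v) for v in u),2,c,-1)
b=cv2.resize(b,(380,304));a=np.hstack([a,np.vstack([b,np.zeros((176,380,3),np.uint8)])])
cv2.imwrite("pics/c5.png",a)
go(nest([0,0,.037]),frame(np.array([0,0,-1.]),NR[:,0]))
E
```

```text
t: 10.0
ee_pos: [0.504, -0.2224, 0.1804]
tool_rot: [0.126, 1.57, -0.125]
ft_force: [0.4, 1.2, 0.1]
gripper_width: 0.842
proj fin top ends [array([312.2441, 176.2505]), array([316.4008, 182.3954])] seat corners [array([301.5332, 182.0993]), array([313.2075, 200.665 ])] base [array([295.6265, 182.1095]), array([318.1573, 219.0691])]
t 10.0 ee [ 0.504  -0.2224  0.1804] F [0.3851 1.2438 0.1393] w 0.8415138014664436 q [-0.0882  0.5102  0.5577  1.8862 -0.3519  0.8462  0.4896]
shift cm (tool now) [14.3367  0.0117  0.1162]
turn [-0.0022 -0.0025 -0.0003] then shift [14.3369  0.0153  0.0803]
```

View pics/c5.png

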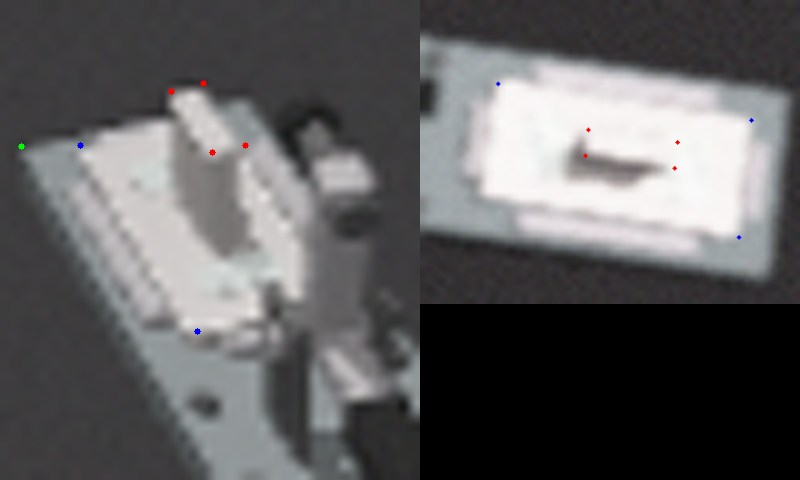

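Predicted fin and seat points agree with the picture to about 0.5 px, with the carrier perhaps 1 mm towards +y. Descending to grip.

```bash
python3 -m creep '[{"gripper":0,"dx":2.5,"dy":0.1,"dz":0.1,"rx":0,"ry":0,"rz":0},{"gripper":0,"dx":2.5,"dy":0,"dz":0,"rx":0,"ry":0,"rz":0},{"gripper":0,"dx":2.5,"dy":0,"dz":0,"rx":0,"ry":0,"rz":0},{"gripper":0,"dx":2.5,"dy":0,"dz":0,"rx":0,"ry":0,"rz":0},{"gripper":0,"dx":2.0,"dy":0,"dz":0,"rx":0,"ry":0,"rz":0},{"gripper":0,"dx":1.0,"dy":0,"dz":0,"rx":0,"ry":0,"rz":0},{"gripper":0,"dx":0.8,"dy":0,"dz":0,"rx":0,"ry":0,"rz":0},{"gripper":0,"dx":0.5,"dy":0,"dz":0,"rx":0,"ry":0,"rz":0},{"gripper":0,"dx":0,"dy":0,"dz":0,"rx":0,"ry":0,"rz":0},{"gripper":0,"dx":0,"dy":0,"dz":0,"rx":0,"ry":0,"rz":0}]'
python3 -c "
from h import *
go(nest([0,0.001,.037]),frame(np.array([0,0,-1.]),NR[:,0]))"
python3 -m creep '[{"gripper":1,"dx":0,"dy":0,"dz":0,"rx":0,"ry":0,"rz":0},{"gripper":1,"dx":0,"dy":0,"dz":0,"rx":0,"ry":0,"rz":0},{"gripper":1,"dx":0,"dy":0,"dz":0,"rx":0,"ry":0,"rz":0},{"gripper":1,"dx":0,"dy":0,"dz":0,"rx":0,"ry":0,"rz":0},{"gripper":1,"dx":0,"dy":0,"dz":0,"rx":0,"ry":0,"rz":0},{"gripper":1,"dx":0,"dy":0,"dz":0,"rx":0,"ry":0,"rz":0},{"gripper":1,"dx":0,"dy":0,"dz":0,"rx":0,"ry":0,"rz":0},{"gripper":1,"dx":0,"dy":0,"dz":0,"rx":0,"ry":0,"rz":0},{"gripper":1,"dx":0,"dy":0,"dz":0,"rx":0,"ry":0,"rz":0},{"gripper":1,"dx":0,"dy":0,"dz":0,"rx":0,"ry":0,"rz":0},{"gripper":1,"dx":0,"dy":0,"dz":0,"rx":0,"ry":0,"rz":0},{"gripper":1,"dx":0,"dy":0,"dz":0,"rx":0,"ry":0,"rz":0}]' 40
python3 -c "
from h import *
go(nest([0,0.001,.037]),frame(np.array([0,0,-1.]),NR[:,0]))"
```

```text
t: 11.0
ee_pos: [0.5067, -0.2213, 0.0393]
tool_rot: [0.124, 1.566, -0.124]
ft_force: [1.1, -0.3, 0.2]
gripper_width: 0.999
t 11.0 ee [ 0.5067 -0.2213  0.0393] F [ 1.0671 -0.3132  0.1891] w 0.9988475908115929 q [ 0.0241  0.7321  0.4081  1.9291 -0.5045  0.5811  0.6095]
shift cm (tool now) [ 0.2297 -0.0338 -0.1706]
turn [0.     0.001  0.0001] then shift [ 0.2299 -0.0338 -0.1704]
t: 12.2
ee_pos: [0.5063, -0.2213, 0.0387]
tool_rot: [0.124, 1.567, -0.124]
ft_force: [-0.0, -1.1, -0.8]
gripper_width: 0.113
t 12.2 ee [ 0.5063 -0.2213  0.0387] F [-0.0438 -1.1333 -0.7777] w 0.11257560881622848 q [ 0.0244  0.733   0.4077  1.9294 -0.5047  0.5807  0.6097]
shift cm (tool now) [ 0.1722 -0.035  -0.1294]
turn [0.     0.0001 0.    ] then shift [ 0.1722 -0.035  -0.1293]
```

```bash
cat >> h.py <<'E'
def stage(c=(.5446,.1299,.0796),slope=21.3,yaw=6.46):
    R=Ro.from_euler('zy',[yaw,slope],degrees=True).as_matrix();return np.array(c),R
E
python3 -m creep '[{"gripper":1,"dx":-0.5,"dy":0,"dz":0,"rx":0,"ry":0,"rz":0},{"gripper":1,"dx":-1.5,"dy":0,"dz":0,"rx":0,"ry":0,"rz":0},{"gripper":1,"dx":-3,"dy":0,"dz":0,"rx":0,"ry":0,"rz":0},{"gripper":1,"dx":-4,"dy":0,"dz":0,"rx":0,"ry":0,"rz":0},{"gripper":1,"dx":-4,"dy":0,"dz":0,"rx":0,"ry":0,"rz":0},{"gripper":1,"dx":-4,"dy":0,"dz":0,"rx":0,"ry":0,"rz":0},{"gripper":1,"dx":-4,"dy":0,"dz":0,"rx":0,"ry":0,"rz":0},{"gripper":1,"dx":0,"dy":0,"dz":0,"rx":0,"ry":0,"rz":0},{"gripper":1,"dx":0,"dy":0,"dz":0,"rx":0,"ry":0,"rz":0}]'
python3 -c "
from h import *
c,R=stage();print(R)
go(np.r_[(c+R[:,2]*.0637)[:2],.24],frame(-R[:,2],R[:,0]))
s=robot.state();C=Ro.from_rotvec(s['tool_rot']).as_matrix();print(Ro.from_matrix(C.T@frame(-R[:,2],R[:,0])).as_euler('XYZ'), 'w',s['gripper_width'])"
```

```text
t: 13.1
ee_pos: [0.5065, -0.2213, 0.2501]
tool_rot: [0.124, 1.565, -0.124]
ft_force: [-0.2, 0.1, -1.1]
gripper_width: 0.103
[[ 0.9258 -0.1048  0.3633]
 [ 0.1125  0.9937  0.    ]
 [-0.3609  0.0409  0.9317]]
t 13.1 ee [ 0.5065 -0.2213  0.2501] F [-0.2165  0.1357 -1.117 ] w 0.10320452740820461 q [-0.1422  0.4185  0.6171  1.8287 -0.2879  0.9821  0.4373]
shift cm (tool now) [ 1.0274 35.645   0.5161]
turn [-0.2676  0.3753 -0.0085] then shift [-1.2801 34.2132  9.9855]
[-0.2791  0.3718  0.0442] w 0.10320452740820461
```

```bash
sed -i "s/'zy'/'ZY'/" h.py
python3 -m creep '[{"gripper":1,"dx":0,"dy":4,"dz":0,"rx":0,"ry":0,"rz":0},{"gripper":1,"dx":0,"dy":4,"dz":0,"rx":0,"ry":0,"rz":0},{"gripper":1,"dx":0,"dy":4,"dz":0,"rx":0,"ry":0,"rz":0},{"gripper":1,"dx":0,"dy":4,"dz":0,"rx":0,"ry":0,"rz":0},{"gripper":1,"dx":0,"dy":4,"dz":0,"rx":0,"ry":0,"rz":0},{"gripper":1,"dx":0,"dy":4,"dz":0,"rx":0,"ry":0,"rz":0},{"gripper":1,"dx":0,"dy":4,"dz":0,"rx":0,"ry":0,"rz":0},{"gripper":1,"dx":0,"dy":4,"dz":0,"rx":0,"ry":0,"rz":0},{"gripper":1,"dx":0,"dy":3.6,"dz":0.5,"rx":0,"ry":0,"rz":0},{"gripper":1,"dx":0,"dy":0,"dz":0,"rx":0,"ry":0,"rz":0}]'
python3 -c "
from h import *
c,R=stage();print(R)
T=frame(-R[:,2],R[:,0])
go(np.r_[(c+R[:,2]*.0637)[:2],.24],T)
s=robot.state();C=Ro.from_rotvec(s['tool_rot']).as_matrix();print(Ro.from_matrix(C.T@T).as_euler('XYZ'), 'w',s['gripper_width'])"
```

```text
t: 14.1
ee_pos: [0.5664, 0.1361, 0.2468]
tool_rot: [0.119, 1.57, -0.116]
ft_force: [0.6, 0.3, -1.1]
gripper_width: 0.112
[[ 0.9258 -0.1125  0.3609]
 [ 0.1048  0.9937  0.0409]
 [-0.3633  0.      0.9317]]
t 14.1 ee [0.5664 0.1361 0.2468] F [ 0.6161  0.3078 -1.1015] w 0.11171616421609885 q [-0.7014  0.4638  0.5256  1.7481 -0.2718  1.0045 -0.2235]
shift cm (tool now) [ 0.6804 -0.3403  0.1704]
turn [-0.259   0.367  -0.0503] then shift [ 0.6076 -0.3716  0.3171]
[-0.2616  0.3693 -0.002 ] w 0.11171616421609885
```

```bash

python3 -m creep '[{"gripper":1,"dx":0,"dy":0,"dz":0,"rx":-0.065,"ry":0.092,"rz":-0.0126},{"gripper":1,"dx":0,"dy":0,"dz":0,"rx":-0.065,"ry":0.092,"rz":-0.0126},{"gripper":1,"dx":0,"dy":0,"dz":0,"rx":-0.065,"ry":0.092,"rz":-0.0126},{"gripper":1,"dx":0,"dy":0,"dz":0,"rx":-0.065,"ry":0.092,"rz":-0.0126},{"gripper":1,"dx":0,"dy":0,"dz":0,"rx":0,"ry":0,"rz":0},{"gripper":1,"dx":0,"dy":0,"dz":0,"rx":0,"ry":0,"rz":0}]'
python3 -c "
from h import *
c,R=stage()
T=frame(-R[:,2],R[:,0])
go(c+R[:,2]*.045,T)
print(robot.state()['wrist_torque'])"
```

```text
t: 14.7
ee_pos: [0.5668, 0.1287, 0.2474]
tool_rot: [-0.102, 1.94, 0.066]
ft_force: [-0.7, 0.6, -0.7]
gripper_width: 0.113
t 14.7 ee [0.5668 0.1287 0.2474] F [-0.7044  0.6129 -0.7428] w 0.11317466931411849 q [-0.5414  0.6724  0.4358  1.4434 -0.2788  1.4623  0.0458]
shift cm (tool now) [11.9346  0.3994  4.0381]
turn [-0.0102  0.0009 -0.0008] then shift [11.9306  0.3682  4.0529]
[-0.0173 -0.3074 -0.0844]
```

```bash

python3 -m creep '[{"gripper":1,"dx":0,"dy":0.2,"dz":2,"rx":-0.01,"ry":0,"rz":0},{"gripper":1,"dx":0,"dy":0.17,"dz":2,"rx":0,"ry":0,"rz":0},{"gripper":1,"dx":3,"dy":0,"dz":0,"rx":0,"ry":0,"rz":0},{"gripper":1,"dx":3,"dy":0,"dz":0,"rx":0,"ry":0,"rz":0},{"gripper":1,"dx":3,"dy":0,"dz":0,"rx":0,"ry":0,"rz":0},{"gripper":1,"dx":2,"dy":0,"dz":0,"rx":0,"ry":0,"rz":0},{"gripper":1,"dx":0.9,"dy":0,"dz":0,"rx":0,"ry":0,"rz":0},{"gripper":1,"dx":0,"dy":0,"dz":0,"rx":0,"ry":0,"rz":0},{"gripper":1,"dx":0,"dy":0,"dz":0,"rx":0,"ry":0,"rz":0},{"gripper":1,"dx":0,"dy":0,"dz":0,"rx":0,"ry":0,"rz":0}]'
python3 - <<'E'
from h import *
c,R=stage()
T=frame(-R[:,2],R[:,0])
go(c+R[:,2]*.045,T)
im=cams.grab_frame('scene');cv2.imwrite('pics/s6.png',im);t=cams.grab_frame('top');cv2.imwrite('pics/t6.png',t)
a=crop(im,325,210,100,100,5)
s=robot.state();C=Ro.from_rotvec(s['tool_rot']).as_matrix()
# carrier underside corners predicted from TCP: depth .0237; carrier x=tool z, y=tool y
for y in(-.05,.05):
  for x in(-.023,.023):
    u=(proj('scene',s['ee_pos']+C@[.0237,y,x])-[325,210]+.5)*5;cv2.circle(a,tuple(int(v) for v in u),3,(0,0,255),-1)
for y in(-.061,.061):
  for x in(-.037,.037):
    u=(proj('scene',c+R@[x,y,0])-[325,210]+.5)*5;cv2.circle(a,tuple(int(v) for v in u),3,(0,255,0),-1)
cv2.imwrite('pics/c6.png',np.hstack([a,crop(t,185,180,60,100,5)]))
E
```

```text
t: 15.7
ee_pos: [0.5622, 0.1327, 0.1246]
tool_rot: [-0.109, 1.936, 0.078]
ft_force: [-0.2, 0.1, -1.2]
gripper_width: 0.108
t 15.7 ee [0.5622 0.1327 0.1246] F [-0.1558  0.1084 -1.1882] w 0.1080979831942216 q [-0.527   0.8042  0.3937  1.5289 -0.3276  1.2481  0.0883]
shift cm (tool now) [ 0.3383 -0.0759 -0.0261]
turn [ 0.0023  0.0043 -0.0014] then shift [ 0.3385 -0.0755 -0.0245]
```

View pics/c6.png

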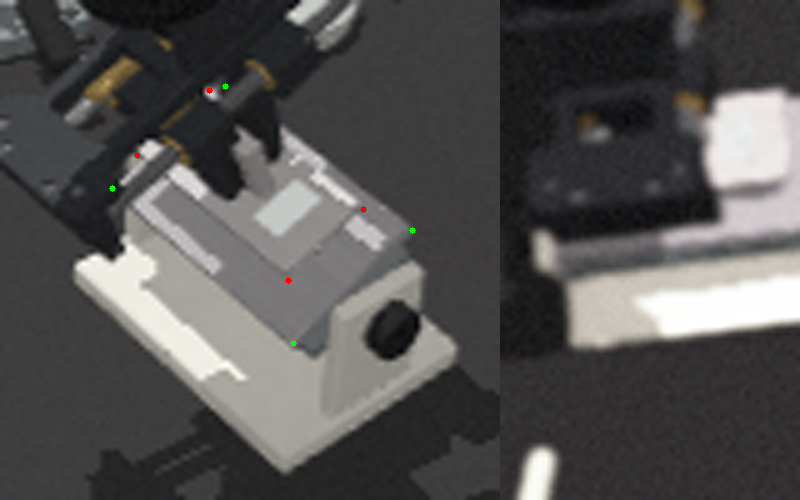

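Picture: carrier is over the plate, its edges near parallel to the plate's, with its lower corner about (288,272) against the plate's (293,345). Next come an average force/torque baseline and then contact.

```bash
cat >> h.py <<'E'
def ft(n=8):
    F=[];M=[];P=[]
    for _ in range(n):
        cams.grab_frame("top");s=robot.state();F.append(s["ft_force"]);M.append(s["wrist_torque"]);P.append(s["ee_pos"])
    C=Ro.from_rotvec(s["tool_rot"]).as_matrix();c,R=stage();T=frame(-R[:,2],R[:,0])
    print("t",s["t"],"tool F",C.T@np.mean(F,0),"tool M",C.T@np.mean(M,0),"sd",np.std(F,0).mean(),np.std(M,0).mean(),"q in plate",1000*R.T@(np.mean(P,0)-c),"turn",Ro.from_matrix(C.T@T).as_rotvec(),"w",s["gripper_width"])
E
python3 -c "
from h import *
ft()"
python3 -m creep '[{"gripper":1,"dx":0.5,"dy":-0.07,"dz":0,"rx":0,"ry":0.004,"rz":0},{"gripper":1,"dx":0.5,"dy":0,"dz":0,"rx":0,"ry":0,"rz":0},{"gripper":1,"dx":0.3,"dy":0,"dz":0,"rx":0,"ry":0,"rz":0},{"gripper":1,"dx":0.2,"dy":0,"dz":0,"rx":0,"ry":0,"rz":0},{"gripper":1,"dx":0,"dy":0,"dz":0,"rx":0,"ry":0,"rz":0},{"gripper":1,"dx":0,"dy":0,"dz":0,"rx":0,"ry":0,"rz":0}]'
python3 -c "
from h import *
ft(5)"
```

```text
t 16.2 tool F [ 0.6504 -0.1618  0.711 ] tool M [ 0.0056 -0.3468 -0.048 ] sd 0.529241573806206 0.027293306125904627 q in plate [-0.2233  0.8097 47.1093] turn [ 0.0025  0.0014 -0.0011] w 0.11187194204991095
t: 16.8
ee_pos: [0.5558, 0.1313, 0.1094]
tool_rot: [-0.11, 1.943, 0.078]
ft_force: [0.3, -0.8, -1.1]
gripper_width: 0.113
t 17.05 tool F [ 1.3464 -0.0965  0.1417] tool M [-0.0067 -0.3596 -0.0462] sd 0.47222322209902573 0.030193025030590997 q in plate [-0.3059  0.1614 31.9626] turn [ 0.0026 -0.0023 -0.0011] w 0.1106540838073179
```

```bash

for i in 1; do python3 -m creep '[{"gripper":1,"dx":0.15,"dy":0,"dz":0,"rx":0,"ry":0,"rz":0},{"gripper":1,"dx":0.15,"dy":0,"dz":0,"rx":0,"ry":0,"rz":0},{"gripper":1,"dx":0,"dy":0,"dz":0,"rx":0,"ry":0,"rz":0}]' >/dev/null;python3 -c "
from h import *
ft(4)"; done
python3 -m creep '[{"gripper":1,"dx":0.15,"dy":0,"dz":0,"rx":0,"ry":0,"rz":0},{"gripper":1,"dx":0.15,"dy":0,"dz":0,"rx":0,"ry":0,"rz":0},{"gripper":1,"dx":0,"dy":0,"dz":0,"rx":0,"ry":0,"rz":0}]' >/dev/null;python3 -c "
from h import *
ft(4)"
python3 -m creep '[{"gripper":1,"dx":0.1,"dy":0,"dz":0,"rx":0,"ry":0,"rz":0},{"gripper":1,"dx":0.1,"dy":0,"dz":0,"rx":0,"ry":0,"rz":0},{"gripper":1,"dx":0,"dy":0,"dz":0,"rx":0,"ry":0,"rz":0}]' >/dev/null;python3 -c "
from h import *
ft(6)"
```

```text
t 17.55 tool F [-1.1359  0.5533  0.1204] tool M [-0.0111 -0.226  -0.0298] sd 0.5090907111628401 0.03502489385666043 q in plate [-0.3244  0.153  29.028 ] turn [ 0.0026 -0.0023 -0.0011] w 0.10970341723278708
t 18.05 tool F [-3.9962 -0.0578 -1.5927] tool M [ 0.033   0.1428 -0.0387] sd 0.38021377185938193 0.030428394375084756 q in plate [-0.4812  0.1704 25.8939] turn [ 0.0026 -0.0027 -0.0011] w 0.11237668069619397
t 18.65 tool F [-5.2267  0.1601 -2.3395] tool M [ 0.0173  0.3632 -0.0086] sd 0.3238465990855502 0.030498274000786706 q in plate [-0.5747  0.1604 23.8691] turn [ 0.0025 -0.0029 -0.0012] w 0.10942301750657395
```

Contact came at about 29 mm, so the plate centre is at about 85 mm height, as stated, and the face gives about 5 mm. To check flushness I'll rock the carrier about its underside and watch normal force and moment.

```bash

m(){ python3 -c "
from h import *
ft(10)"; }
m
python3 -m creep '[{"gripper":1,"dx":0,"dy":0,"dz":-0.07,"rx":0,"ry":-0.03,"rz":0},{"gripper":1,"dx":0,"dy":0,"dz":0,"rx":0,"ry":0,"rz":0},{"gripper":1,"dx":0,"dy":0,"dz":0,"rx":0,"ry":0,"rz":0}]'>/dev/null; m
python3 -m creep '[{"gripper":1,"dx":0,"dy":0,"dz":-0.07,"rx":0,"ry":-0.03,"rz":0},{"gripper":1,"dx":0,"dy":0,"dz":0,"rx":0,"ry":0,"rz":0},{"gripper":1,"dx":0,"dy":0,"dz":0,"rx":0,"ry":0,"rz":0}]'>/dev/null; m
python3 -m creep '[{"gripper":1,"dx":0,"dy":0,"dz":0.14,"rx":0,"ry":0.06,"rz":0},{"gripper":1,"dx":0,"dy":0,"dz":0.07,"rx":0,"ry":0.03,"rz":0},{"gripper":1,"dx":0,"dy":0,"dz":0,"rx":0,"ry":0,"rz":0},{"gripper":1,"dx":0,"dy":0,"dz":0,"rx":0,"ry":0,"rz":0}]'>/dev/null; m
python3 -m creep '[{"gripper":1,"dx":0,"dy":0,"dz":0.07,"rx":0,"ry":0.03,"rz":0},{"gripper":1,"dx":0,"dy":0,"dz":0,"rx":0,"ry":0,"rz":0},{"gripper":1,"dx":0,"dy":0,"dz":0,"rx":0,"ry":0,"rz":0}]'>/dev/null; m
```

```text
t 19.15 tool F [-5.1226  0.0846 -1.8866] tool M [ 0.0096  0.3936 -0.0305] sd 0.4791648185898188 0.02983629222953471 q in plate [-0.5698  0.1639 23.8839] turn [ 0.0026 -0.0029 -0.0012] w 0.10856698813032511
t 19.95 tool F [-5.4302  0.3244 -1.0547] tool M [ 0.0248  0.1088 -0.0558] sd 0.49079551640408847 0.028114875053634466 q in plate [-0.7658  0.1386 24.1789] turn [ 0.0025  0.0284 -0.0011] w 0.10890210482785326
t 20.75 tool F [-5.3376  0.0947 -0.2633] tool M [ 0.0184 -0.0157 -0.0633] sd 0.4616010645387205 0.022756614790866613 q in plate [-1.1923  0.1074 24.3549] turn [ 0.0024  0.0592 -0.0012] w 0.1104933886405665
t 21.65 tool F [-3.9992 -0.2857  3.1732] tool M [ 0.0059 -0.9643 -0.0455] sd 0.5687243726608092 0.06188870196052826 q in plate [ 0.8056  0.1417 24.2312] turn [ 0.0026 -0.0317 -0.0011] w 0.10837188032282692
t 22.45 tool F [-3.7865 -0.1733  0.8534] tool M [ 0.0235 -0.3916 -0.0132] sd 0.460552340612643 0.04413350217570133 q in plate [ 0.6881  0.1761 23.7561] turn [ 0.0026 -0.0631 -0.001 ] w 0.11001031113254581
```

```bash

m(){ python3 -c "
from h import *
ft(10)"; }
python3 -m creep '[{"gripper":1,"dx":0,"dy":0,"dz":0.07,"rx":0,"ry":0.03,"rz":0},{"gripper":1,"dx":0,"dy":0,"dz":0,"rx":0,"ry":0,"rz":0},{"gripper":1,"dx":0,"dy":0,"dz":0,"rx":0,"ry":0,"rz":0}]'>/dev/null; m
python3 -m creep '[{"gripper":1,"dx":0,"dy":0,"dz":0.07,"rx":0,"ry":0.03,"rz":0},{"gripper":1,"dx":0,"dy":0,"dz":0,"rx":0,"ry":0,"rz":0},{"gripper":1,"dx":0,"dy":0,"dz":0,"rx":0,"ry":0,"rz":0}]'>/dev/null; m
python3 -m creep '[{"gripper":1,"dx":0,"dy":0,"dz":-0.07,"rx":0,"ry":-0.03,"rz":0},{"gripper":1,"dx":0,"dy":0,"dz":0,"rx":0,"ry":0,"rz":0},{"gripper":1,"dx":0,"dy":0,"dz":0,"rx":0,"ry":0,"rz":0}]'>/dev/null; m
python3 -m creep '[{"gripper":1,"dx":0,"dy":0,"dz":-0.07,"rx":0,"ry":-0.03,"rz":0},{"gripper":1,"dx":0,"dy":0,"dz":0,"rx":0,"ry":0,"rz":0},{"gripper":1,"dx":0,"dy":0,"dz":0,"rx":0,"ry":0,"rz":0}]'>/dev/null; m
python3 -m creep '[{"gripper":1,"dx":0,"dy":0,"dz":-0.07,"rx":0,"ry":-0.03,"rz":0},{"gripper":1,"dx":0,"dy":0,"dz":0,"rx":0,"ry":0,"rz":0},{"gripper":1,"dx":0,"dy":0,"dz":0,"rx":0,"ry":0,"rz":0}]'>/dev/null; m
```

```text
t 23.25 tool F [-4.1493  0.3208 -1.6535] tool M [ 0.0109 -0.082  -0.0038] sd 0.3995672928676633 0.04867330779490764 q in plate [ 1.4379  0.1806 23.7373] turn [ 0.0026 -0.093  -0.001 ] w 0.10507442243094409
t 24.05 tool F [-4.0832  0.2074 -0.4611] tool M [ 0.027  -0.3989  0.0124] sd 0.5667503768733119 0.04433118902538457 q in plate [ 2.5249  0.1574 23.8379] turn [ 0.0026 -0.1221 -0.0009] w 0.10493541833578687
t 24.85 tool F [-3.8325  0.3435  0.6222] tool M [ 0.0374 -0.5348 -0.0313] sd 0.4088832220212794 0.03343000791199031 q in plate [ 1.7695  0.1495 23.734 ] turn [ 0.0025 -0.0926 -0.0009] w 0.11345151259358084
t 25.65 tool F [-4.1063  0.1467  1.3548] tool M [ 0.0312 -0.4997 -0.0643] sd 0.5333100715367619 0.027332568124129375 q in plate [ 1.0457  0.1268 23.8227] turn [ 0.0025 -0.0626 -0.001 ] w 0.10631279520212998
t 26.45 tool F [-4.5251 -0.0246  0.8976] tool M [ 0.0134 -0.3603 -0.0844] sd 0.36695219920637334 0.027428718523090076 q in plate [ 0.2667  0.1435 23.8558] turn [ 0.0025 -0.0328 -0.0011] w 0.10854502131245586
```

Moment and force both point to flush at about +0.07 rad steeper (≈25.3°). I'll set that and look at the margins.

```bash

python3 -m creep '[{"gripper":1,"dx":-0.3,"dy":0,"dz":0,"rx":0,"ry":0,"rz":0},{"gripper":1,"dx":-0.6,"dy":0,"dz":0.1,"rx":0,"ry":0.04,"rz":0},{"gripper":1,"dx":0.3,"dy":0,"dz":0,"rx":0,"ry":0,"rz":0},{"gripper":1,"dx":0.3,"dy":0,"dz":0,"rx":0,"ry":0,"rz":0},{"gripper":1,"dx":0.2,"dy":0,"dz":0,"rx":0,"ry":0,"rz":0},{"gripper":1,"dx":0,"dy":0,"dz":0,"rx":0,"ry":0,"rz":0},{"gripper":1,"dx":0,"dy":0,"dz":0,"rx":0,"ry":0,"rz":0}]'
python3 - <<'E'
from h import *
ft(10)
im=cams.grab_frame('scene');cv2.imwrite('pics/s7.png',im);t=cams.grab_frame('top');cv2.imwrite('pics/t7.png',t)
g=lambda a:cv2.convertScaleAbs(a,alpha=1.2,beta=0)
a=crop(im,346,222,66,75,8);b=crop(t,190,190,40,50,6.8);b=np.vstack([b,np.zeros((600-b.shape[0],b.shape[1],3),np.uint8)])
cv2.imwrite('pics/c7.png',np.hstack([a,b]));print(a.shape,b.shape)
E
```

```text
t: 27.15
ee_pos: [0.5546, 0.1312, 0.1026]
tool_rot: [-0.114, 2.012, 0.075]
ft_force: [1.8, 0.4, 1.9]
gripper_width: 0.106
t 27.65 tool F [-3.0316 -0.2464  1.1133] tool M [ 0.0283 -0.5103 -0.0825] sd 0.29076474074793396 0.031585540212838756 q in plate [ 1.0036  0.1461 25.0325] turn [ 0.0026 -0.0725 -0.001 ] w 0.10881142011009425
(600, 528, 3) (600, 272, 3)
```

View pics/c7.png

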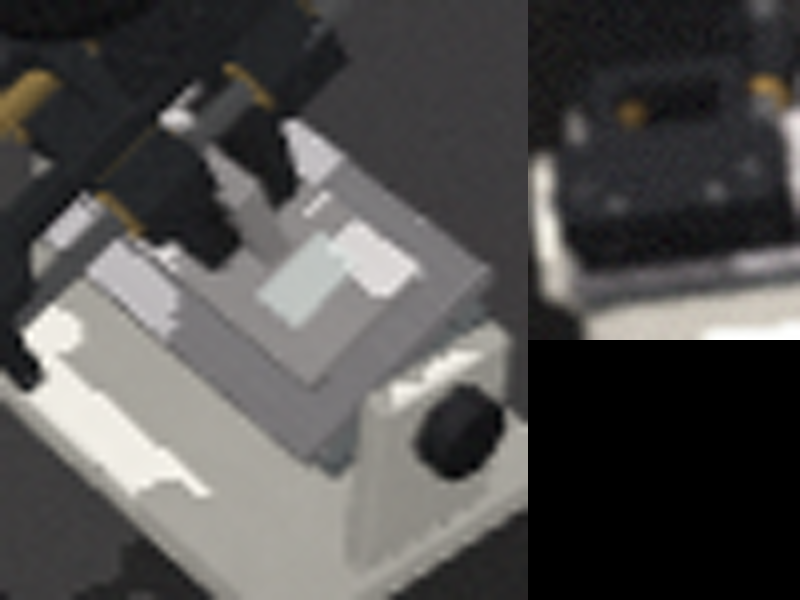

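```bash
python3 - <<'E'
from h import *
s=robot.state();C=Ro.from_rotvec(s['tool_rot']).as_matrix();O=s['ee_pos']+C@[.0237,0,0]
print("underside centre",O,"slope",np.degrees(np.arccos(-C[2,0])))
B=np.c_[C[:,2],C[:,1],-C[:,0]]
for h in(0,.006):
  for n,q in dict(Pbot=(308,463),Pright=(490,266),Pup=(345,160),Plow=(200,375),Cbot=(315,388),Cright=(430,270),Clow=(175,270)).items():
    o,d=ray('scene',((q[0]+.5)/8-.5+346,(q[1]+.5)/8-.5+222));n_=B[:,2]
    p=o+d*((O+n_*h-o)@n_)/(d@n_);print(h,n,1000*B.T@(p-O))
# gradients: raw profile along plate y-normal (x dir) lines at y=+.035 and along y
im=cv2.cvtColor(cv2.imread('pics/s7.png'),cv2.COLOR_BGR2GRAY).astype(np.float32)
def prof(f,rng):
    v=[]
    for a in rng:
        u=np.mean([cv2.getRectSubPix(im,(1,1),tuple(map(float,proj('scene',O+B@(np.array(f(a,k))/1000)))))[0,0] for k in range(-6,7,2)]);v.append(int(u))
    return v
r=range(8,60,1);print("x profile at y=28..40",list(zip(r,prof(lambda a,k:(a,34+k,0),r))))
r=range(36,80,1);print("y profile x=6..18",list(zip(r,prof(lambda a,k:(14+k,a,0),r))))
r=range(-60,-8,1);print("-x profile y=36..48",list(zip(r,prof(lambda a,k:(a,40+k/2,0),r))))
E
```

```text
underside centre [0.5444 0.1301 0.081 ] slope 25.45528734741075
0 Pbot [38.2852 63.5886  0.    ]
0 Pright [-36.0268  61.4451   0.    ]
0 Pup [-34.9531   6.0136   0.    ]
0 Plow [39.1442 21.3867  0.    ]
0 Cbot [21.2343 49.4169 -0.    ]
0 Cright [-24.7784  49.2998  -0.    ]
0 Clow [20.8513 -7.94   -0.    ]
0.006 Pbot [39.2879 66.6902  6.    ]
0.006 Pright [-34.4975  64.562    6.    ]
0.006 Pup [-33.4315   9.5232   6.    ]
0.006 Plow [40.1408 24.7874  6.    ]
0.006 Cbot [22.3578 52.619   6.    ]
0.006 Cright [-23.3289  52.5027   6.    ]
0.006 Clow [21.9776 -4.3315  6.    ]
x profile at y=28..40 [(8, 163), (9, 162), (10, 161), (11, 157), (12, 150), (13, 144), (14, 141), (15, 140), (16, 140), (17, 141), (18, 141), (19, 140), (20, 138), (21, 133), (22, 122), (23, 114), (24, 116), (25, 119), (26, 120), (27, 120), (28, 120), (29, 120), (30, 121), (31, 120), (32, 120), (33, 119), (34, 118), (35, 118), (36, 118), (37, 116), (38, 115), (39, 123), (40, 141), (41, 157), (42, 164), (43, 166), (44, 166), (45, 166), (46, 166), (47, 167), (48, 167), (49, 167), (50, 167), (51, 167), (52, 167), (53, 1
[... 492 characters left out ...]
58), (73, 150), (74, 144), (75, 142), (76, 141), (77, 138), (78, 131), (79, 119)]
-x profile y=36..48 [(-60, 61), (-59, 60), (-58, 60), (-57, 60), (-56, 60), (-55, 60), (-54, 61), (-53, 60), (-52, 59), (-51, 59), (-50, 60), (-49, 60), (-48, 61), (-47, 61), (-46, 60), (-45, 60), (-44, 60), (-43, 59), (-42, 59), (-41, 59), (-40, 60), (-39, 61), (-38, 64), (-37, 71), (-36, 87), (-35, 105), (-34, 117), (-33, 121), (-32, 121), (-31, 122), (-30, 123), (-29, 123), (-28, 122), (-27, 121), (-26, 124), (-25, 142), (-24, 172), (-23, 202), (-22, 215), (-21, 216), (-20, 215), (-19, 215), (-18, 215), (-17, 214), (-16, 215), (-15, 216), (-14, 216), (-13, 216), (-12, 215), (-11, 212), (-10, 197), (-9, 170)]
```

The picture shows the carrier lying on the plate. In-plane measurement gives a carrier width of 46.0 mm and a plate length along the slope of 74–75 mm, which match the stated sizes. The carrier sits about 2.5 mm upslope, 2 mm short in y, and about 1.2° off in yaw. I'll lift slightly, correct and press again.

```bash

python3 -m creep '[{"gripper":1,"dx":-0.4,"dy":0,"dz":0,"rx":0,"ry":0,"rz":0},{"gripper":1,"dx":-0.4,"dy":0,"dz":0,"rx":0,"ry":0,"rz":0},{"gripper":1,"dx":0,"dy":0.2,"dz":0.25,"rx":-0.02,"ry":0,"rz":0},{"gripper":1,"dx":0,"dy":0,"dz":0,"rx":0,"ry":0,"rz":0},{"gripper":1,"dx":0,"dy":0,"dz":0,"rx":0,"ry":0,"rz":0}]'
python3 -c "
from h import *
ft(8)"
python3 -m creep '[{"gripper":1,"dx":0.3,"dy":0,"dz":0,"rx":0,"ry":0,"rz":0},{"gripper":1,"dx":0.2,"dy":0,"dz":0,"rx":0,"ry":0,"rz":0},{"gripper":1,"dx":0.2,"dy":0,"dz":0,"rx":0,"ry":0,"rz":0},{"gripper":1,"dx":0.2,"dy":0,"dz":0,"rx":0,"ry":0,"rz":0},{"gripper":1,"dx":0,"dy":0,"dz":0,"rx":0,"ry":0,"rz":0},{"gripper":1,"dx":0,"dy":0,"dz":0,"rx":0,"ry":0,"rz":0}]'
python3 - <<'E'
from h import *
ft(10)
im=cams.grab_frame('scene');cv2.imwrite('pics/s8.png',im)
cv2.imwrite('pics/c8.png',np.hstack([crop(im,346,222,66,75,8)]))
E
```

```text
t: 28.25
ee_pos: [0.5595, 0.1339, 0.1082]
tool_rot: [-0.127, 2.013, 0.095]
ft_force: [-0.7, 0.2, -0.9]
gripper_width: 0.111
t 28.65 tool F [0.8935 0.0031 0.517 ] tool M [ 0.0201 -0.4334 -0.0505] sd 0.47037013300176117 0.020772641986216776 q in plate [ 3.9541  2.128  32.5276] turn [ 0.0225 -0.0726 -0.0017] w 0.11236250998539113
t: 29.25
ee_pos: [0.5562, 0.1334, 0.1008]
tool_rot: [-0.127, 2.012, 0.095]
ft_force: [1.5, 0.3, 3.5]
gripper_width: 0.113
t 29.75 tool F [-3.6349  0.1534 -1.1649] tool M [ 0.0234  0.035  -0.0459] sd 0.48971449917159454 0.022932284226617347 q in plate [ 3.41    2.1608 23.863 ] turn [ 0.0225 -0.0725 -0.0017] w 0.10749073384942565
```

View pics/c8.png

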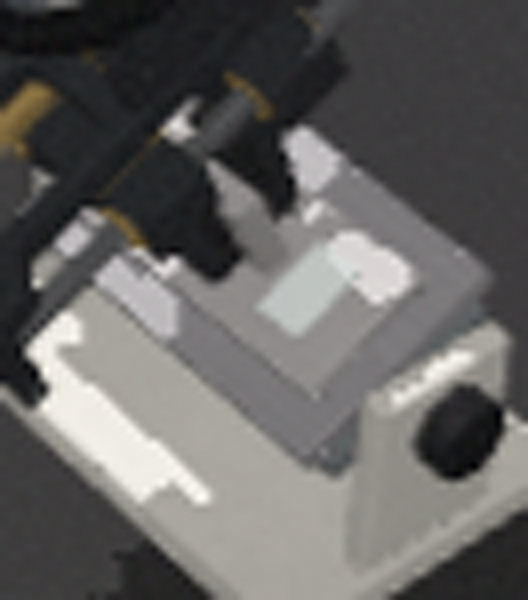

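```bash

python3 -m creep '[{"gripper":1,"dx":0,"dy":0,"dz":0.02,"rx":0,"ry":0.01,"rz":0},{"gripper":1,"dx":0,"dy":0,"dz":0,"rx":0,"ry":0,"rz":0},{"gripper":1,"dx":0,"dy":0,"dz":0,"rx":0,"ry":0,"rz":0}]'
python3 - <<'E'
from h import *
ft(12)
im=cams.grab_frame('scene');cv2.imwrite('pics/s9.png',im)
im=cv2.cvtColor(im,cv2.COLOR_BGR2GRAY).astype(np.float32)
s=robot.state();C=Ro.from_rotvec(s['tool_rot']).as_matrix();O=s['ee_pos']+C@[.0237,0,0];B=np.c_[C[:,2],C[:,1],-C[:,0]]
def edges(name,f,lo,hi):
    r=np.arange(lo,hi,.5);v=np.array([np.mean([cv2.getRectSubPix(im,(1,1),tuple(map(float,proj('scene',O+B@(np.array(f(a,k))/1000)))))[0,0] for k in range(-3,4)]) for a in r])
    g=np.gradient(cv2.GaussianBlur(v[None],(5,1),0)[0],.5);i=[j for j in range(1,len(g)-1) if abs(g[j])>2.5 and abs(g[j])>=abs(g[j-1]) and abs(g[j])>abs(g[j+1])]
    print(name,[(r[j],round(g[j],1)) for j in i])
for y in(0,15,30,42): edges(f"+x at y={y}",lambda a,k:(a,y+k,0),15,46)
for y in(32,40,46): edges(f"-x at y={y}",lambda a,k:(a,y+k/2,0),-42,-16)
for x in(-15,-5,5,15): edges(f"+y at x={x}",lambda a,k:(x+k,a,0),42,70)
E
```

```text
t: 30.1
ee_pos: [0.5563, 0.1334, 0.1003]
tool_rot: [-0.128, 2.022, 0.095]
ft_force: [0.0, -0.4, 3.1]
gripper_width: 0.114
t 30.7 tool F [-3.668   0.0063 -0.7471] tool M [ 0.0166 -0.0829 -0.0412] sd 0.41638902041332343 0.029849456218473947 q in plate [ 3.6677  2.1626 23.7086] turn [ 0.0225 -0.0824 -0.0016] w 0.10755402136830601
+x at y=0 [(np.float64(16.0), np.float32(14.8)), (np.float64(21.5), np.float32(-8.9)), (np.float64(24.5), np.float32(7.0)), (np.float64(27.5), np.float32(8.3)), (np.float64(35.5), np.float32(-10.0)), (np.float64(38.0), np.float32(9.3))]
+x at y=15 [(np.float64(21.5), np.float32(-8.9)), (np.float64(37.5), np.float32(16.4))]
+x at y=30 [(np.float64(21.5), np.float32(-9.1)), (np.float64(38.0), np.float32(17.1))]
+x at y=42 [(np.float64(21.5), np.float32(-7.9)), (np.float64(38.5), np.float32(17.6))]
-x at y=32 [(np.float64(-37.0), np.float32(15.9)), (np.float64(-23.5), np.float32(26.9))]
-x at y=40 [(np.float64(-37.0), np.float32(17.3)), (np.float64(-22.5), np.float32(22.9))]
-x at y=46 [(np.float64(-37.0), np.float32(17.7)), (np.float64(-23.5), np.float32(6.6)), (np.float64(-18.0), np.float32(9.7))]Traceback (most recent call last):
  File "<stdin>", line 12, in <module>
  File "<stdin>", line 7, in edges
  File "h.py", line 9, in proj
    i=cams.camera_info(n);T=np.array(i["world_from_camera"]);q=T[:3,:3].T@(np.asarray(p)-T[:3,3])
ValueError: time passes only in moves, steps and waits
```

```bash
python3 - <<'E'
import numpy as np,os
d=np.array([[0,.65,.711,-.347,0],[0,1.35,.142,-.36,0],[.0725,.8935,.517,-.433,0],
[0,-5.12,-1.89,.394,1],[-.03,-5.43,-1.05,.109,1],[-.06,-5.34,-.26,-.016,1],[.06,-3.79,.853,-.392,1],[.06,-4.106,1.355,-.4997,1],[.03,-4.525,.898,-.3603,1]])
# M=a+b ry -L Fz + r*(Fx-1)*edge
A=np.c_[np.ones(9),d[:,0],-d[:,2],(d[:,1]-.97)*d[:,4]]
x,res,_,_=np.linalg.lstsq(A,d[:,3],rcond=None);print(x,d[:,3]-A@x)
for ry,fx,fz,M in [(.03,-4,3.173,-.964),(.09,-4.149,-1.65,-.082),(.12,-4.08,-.461,-.399),(.09,-3.83,.622,-.535),(.0725,-3.03,1.113,-.51),(.0725,-3.63,-1.165,.035),(.0824,-3.668,-.747,-.083)]:
    print(ry,[round(1000*(M-(x[0]+x[1]*ry-L*fz))/(fx-.97),1) for L in(.2,x[2],.28)])
E
python3 - <<'E'
from h import *
im=cv2.cvtColor(cv2.imread('pics/s9.png'),cv2.COLOR_BGR2GRAY).astype(np.float32)
s=robot.state();C=Ro.from_rotvec(s['tool_rot']).as_matrix();O=s['ee_pos']+C@[.0237,0,0];B=np.c_[C[:,2],C[:,1],-C[:,0]]
for x in(-15,0,15):
    r=range(42,70);print(x,[(a,int(np.mean([cv2.getRectSubPix(im,(1,1),tuple(map(float,proj('scene',O+B@(np.array((x+k,a,0))/1000)))))[0,0] for k in(-2,0,2)]))) for a in r])
E
```

```text
[-0.25615945 -0.4847989   0.24430318 -0.0227477 ] [ 0.08285901 -0.0691495  -0.01538789  0.04989295 -0.05148813  0.0040147
 -0.00664106  0.00111087  0.00478906]
0.03 [np.float64(11.8), np.float64(-16.5), np.float64(-39.3)]
0.09 [np.float64(21.9), np.float64(36.2), np.float64(47.7)]
0.12 [np.float64(35.0), np.float64(39.1), np.float64(42.3)]
0.09 [np.float64(23.1), np.float64(17.3), np.float64(12.7)]
0.0725 [np.float64(-1.0), np.float64(-13.3), np.float64(-23.2)]
0.0725 [np.float64(-20.3), np.float64(-9.1), np.float64(-0.0)]
0.0824 [np.float64(-13.7), np.float64(-6.6), np.float64(-0.9)]
-15 [(42, 215), (43, 215), (44, 208), (45, 191), (46, 167), (47, 140), (48, 121), (49, 113), (50, 112), (51, 117), (52, 120), (53, 121), (54, 121), (55, 121), (56, 121), (57, 121), (58, 119), (59, 114), (60, 108), (61, 103), (62, 99), (63, 96), (64, 96), (65, 99), (66, 108), (67, 124), (68, 143), (69, 158)]
0 [(42, 142), (43, 142), (44, 142), (45, 142), (46, 136), (47, 127), (48, 121), (49, 120), (50, 121), (51, 122), (52, 122), (53, 121), (54, 121), (55, 121), (56, 121), (57, 121), (58, 119), (59, 115), (60, 109), (61, 108), (62, 116), (63, 133), (64, 153), (65, 173), (66, 200), (67, 216), (68, 226), (69, 223)]
15 [(42, 142), (43, 142), (44, 141), (45, 139), (46, 136), (47, 132), (48, 128), (49, 125), (50, 122), (51, 121), (52, 120), (53, 119), (54, 119), (55, 119), (56, 119), (57, 119), (58, 118), (59, 119), (60, 123), (61, 132), (62, 142), (63, 146), (64, 149), (65, 152), (66, 156), (67, 155), (68, 152), (69, 147)]
```

Centre of pressure is within the underside (about -7 mm of ±23), so it is flush. Centring is within about 1 mm. The net push of about 4.6 N corresponds to roughly 3.7 mm give. Handing in.

```bash
python3 -c "
from h import *
ft(4)
a,b=cv2.imread('pics/top0.png'),cams.grab_frame('top')
for n,(x,y,w,h) in dict(pen=(170,260,40,70),petri=(280,260,55,50),box=(322,105,55,55),jar=(165,115,40,40),vials=(245,110,60,55),spat=(430,245,50,90)).items(): print(n,int(cv2.absdiff(a,b)[y:y+h,x:x+w].max()))
robot.hand_in()"
```

```text
t 30.95 tool F [-4.1031  0.0959 -0.8542] tool M [ 0.0165 -0.1999 -0.0676] sd 0.25648327244728925 0.015287460247088195 q in plate [ 3.6646  2.1645 23.7127] turn [ 0.0226 -0.0824 -0.0016] w 0.11106748467231128
pen 14
petri 14
box 15
jar 191
vials 16
spat 14
the job is handed in; nothing more can be done
```

```bash
python3 -c "
import cv2,numpy as np
a,b=cv2.imread('pics/scene0.png'),cv2.imread('pics/s9.png')
print('jar scene',cv2.absdiff(a,b)[315:362,303:340].max())
d=cv2.absdiff(cv2.imread('pics/top0.png'),cv2.imread('pics/t7.png'))[115:155,165:205].max(2);ys,xs=np.nonzero(d>40);print(len(xs),xs.min()+165,xs.max()+165,ys.min()+115,ys.max()+115)"
```

```text
jar scene 9
1155 165 204 115 154
```

The job is handed in. The clamp was closed onto the carrier for about 2 s, swung fully back, and the carrier is now held pressed on the tilting stage. No verdict was reported. The clock stood at about 31 s of the 69 s allowed.

- **Clamp:** the pictures showed it clamped with its foot on the carrier's end, then fully back with the arm up and the handle out.
- **Flush:** my first estimate of the stage slope, 21.3° from the pictures, was wrong. Rocking the carrier against the face showed it flush at about 26°. The centre of pressure then lay about 7 mm off the middle along the slope, inside the 23 mm half-width. That rests on a fitted lever arm.
- **Pressing:** the net push was about 4.6 to 5 N, which means the face gives roughly 4 mm. The carrier was still gripped, at 9.8 mm opening on a 10 mm fin.
- **Centring:** I moved the carrier once after seeing it 2 to 2.5 mm off with a small turn. The last picture showed it within about 1 to 1.5 mm both ways, and aligned with the face to about 1°.
- **Bystanders:** the petri dish, pen, vials, slide box and spatula look unchanged in the top view. The jar's patch differed in the top view, most likely because the arm covers it there. In the scene camera the jar is unchanged.

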